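# Press a plug home with the ratchet hand press and unlock it

### The job

Squeeze the two handles of the small ratchet press together, gently, until the wooden plug is pushed flush into its block, and let go so that the ratchet holds the press shut on its own. Then gently press the thumb tab at the end of the one handle straight down, which pushes its toothed strip sideways out of the ratchet, so that the press springs fully open, and leave the finished block on its bed. Do not touch the block or plug with the gripper, and leave the other things where they are.

Things in the scene. Friction and masses are not known exactly. Their poses are not given: they have to be found in the camera images.
- press: Steel scissor press, foot plate 150x92x10 mm screwed down, two crossed legs on an upright pivot. Origin on the work surface under the pivot; x points from it to the jaws (handles on the -x side), y is the line along which handles and jaws close, z up. The legs are geared: both swing alike; a spring opens them (3 N a handle). More than 25 N on a leg (handle or tab) counts as forcing it.
- handle_l (a point): Pinch point of the handle with the toothed strip and tab, on the press's +y side: 100 mm from the pivot, 53 mm above the surface, middle of a black grip 12 mm thick, 18 mm tall, 42 mm long (86 to 128 mm from the pivot), nothing below it. Pinch both handles from outside: 68 mm over the outsides when open. To handle_r: 56 mm fully open; 40, 35 or 31 mm when the ratchet's 1st, 2nd or 3rd tooth holds.
- handle_r (a point): The same point on the plain handle, on the press's -y side. Squeezing home takes 8 to 18 N at each handle, tooth drag included; on letting go the handles spring back to the last tooth passed.
- tab (a point): Centre of the top of the ribbed steel thumb tab (22 mm along, 18 mm across) just beyond the end of the +y handle, 142 mm from the pivot, 75 mm above the surface, end of the springy toothed strip. About 5 mm down (4 to 8 N) frees the teeth and the legs spring open, the slippery tab sliding 12 to 20 mm outward (+y) under the finger. A hard stop follows about 11 mm down.
- press_bed (a point): Middle of the bed between the jaws, 50 mm from the pivot, 34 mm above the surface; the block stands on it.
- block: Light wooden block 32x30x28 mm, loose on the bed between the jaws; origin at the centre of its underside, z up, y roughly along the press's y. A dark round 12 mm plug stands out of its +y face.
- plug (a joint): How far the plug stands out of its block, m: 0 = flush, 0.0045 to 0.007 at the start. It stays wherever it is pushed.
- pencil: Red pencil 169 mm long lying beside the press (bystander); origin at its middle.
- piece_i: Dark wood off-cut 42 x 62 x 25 mm beside the press (bystander); origin at the centre of its underside.
- leg_l: Leg with the handle, strip and tab and the -y jaw, which carries a screw-set pad standing out of it by an amount not told (0 to 3.5 mm), so the handle position at which the plug is home differs and must be felt: the handles stop yielding (39 to 49 mm over the outsides) and the force rises steeply. Origin on the surface under the pivot.
- leg_r: Leg with the plain handle and the flat +y jaw, which pushes the plug. Origin on the surface under the pivot.
- sanding_block: Cork sanding block 51x78x30 mm to the right of the press (bystander); origin at the centre of its underside.

How it is judged:
By the outcome, as a careful person would: the job done as asked, in the order asked, and still so for the second after the job is handed in, with the robot touching nothing.
It also fails if it takes over 43 s, if anything falls off the work surface, if the arm or the gripper's body presses on something with over 40 N, if the wrist force passes 120 N, or if a joint passes its speed limit or range.

### The arm

A 7-joint arm with a two-finger parallel gripper is mounted at the origin on a cart in front of the work surface, level with it; the furniture and walls round the work are solid. World frame = base frame: x ahead of the robot, y to its left, z up, the work surface at z = 0. Lengths are in m, angles in rad, forces in N, time in s.
With the tool pointing down it reaches from about 0.425 to 0.875 m from the base axis. Payload 4.7 kg.
Tool frame: the origin (TCP) lies at the very end of the fingers, on their centre line; the grasp point (between the pads) lies 19 mm behind it; z points along the fingers, y is the line along which they close (so a half turn about z gives the same grasp; the last joint's range is limited). The gripper opens to 87 mm and grips with 3 to 60 N. Pads are 19 mm wide; open, the fingers measure 117 mm over their backs; the gripper's body (75 mm by 190 mm) begins 51 mm behind the grasp point.
Start: joints at [1.131, 0.321, -0.07, 1.45, 0.023, 1.371, -0.057], TCP at [0.285, -0.584, 0.192] pointing down, gripper open.
Joint ranges: [-2.86, 2.86], [-0.3, 2.09], [-1.38, 1.24], [0.06, 2.45], [-1.56, 4.7], [0.09, 2.05], [-2.69, 2.69]. Speed limits (rad/s): [2.57, 2.57, 3.14, 3.14, 3.14, 3.14, 3.14].

### API

Orientations are given as a rotation vector (axis times angle).
In Python, from bench import get_state, get_image, get_calibration, close_job gives the robot as it stands.
- The arm moves only by the shell command python3 -m crank 'ROWS' [FORCE]. ROWS is JSON, a list of rows, each a list of 5 numbers: the opening, from 0 (shut) to 1 (fully open), then the shift along the world's x, y, z in units of 0.2 m (1.0 is 0.2 m), then the turn about the world's z in units of 2 pi rad (1.0 is 2 pi rad). A call has 1 to 5 rows; each row is the pose to reach, as a shift and turn from the pose commanded when the call began, turning the shorter way round; what a row does not reach only later rows make up. A row lasts 1/8 s, in which the tool goes at most 62.5 mm and 10.7 degrees, less where a joint would pass 70% of its speed; a pose out of reach is approached as far as the arm can. A call with a number of a shift or a turn outside -1 to 1 is refused whole. A call with a gripper value outside its range is refused whole. The fingers move at their own pace and stop on an object; FORCE is the grip in N (left out, the last holds). Time passes only in rows, so rows that repeat a pose let the fingers close. It gives the time, the measured TCP pose, the force, the opening and the grip force at its end, in the units of the state.
- get_state(): the state, without advancing time (a new reading comes with each control period).
- get_image(name): name is "side" or "top"; returns the picture (400x640x3 uint8, red, green, blue); there is no depth.
- get_calibration(name): a dict with "fovy" (degrees; the focal length in pixels is half the picture's height over the tangent of half this angle, whatever the lens; pixels are square), "cx", "cy" (the principal point, pixels), "R" (3x3) and "t" (3): a world point X has camera coordinates R X + t. Camera axes: x right, y down, z forward; pixel columns grow to the right and rows downward; lengths in m; the calibration is good to about 2 mm. A picture is of the moment at which its call begins. get_calibration takes no time and is no camera call.
- close_job(): hands the job in; it is judged then, once.
The state is a dict: "time": time; "joint_positions": joint angles; "qd": joint speeds; "joint_torque": joint torques, N m; "position": TCP position; "tool_rot": TCP orientation; "ft_force": force on the tool from outside, world axes, zero at the start; "torque": the same for the moment, N m; "grip_width": opening from 0.0 (shut) to 1.0 (fully open); "grip_force": force on a finger pad.
Only numpy, scipy, OpenCV 4.12 (cv2) and the standard library are available. Lean on these libraries where they do the work, as an engineer would, in place of code of your own. Each camera call takes 0.05 s, during which the arm holds its last target. There are 200 camera calls.

## Working session

There is one attempt and no reset: what is moved stays moved. The work goes in short steps, Python scripts to look and compute and a shell command to move; the robot and the scene stay as the last step left them, time stands still between calls to the robot, and variables do not carry over. Pictures are saved under pics/ and viewed, at most 10 in all, crops included, and the job is handed in when it is done.

```bash
mkdir -p pics; python3 - <<'E'
from bench import *
import cv2
for n in("side","top"):
    cv2.imwrite(f"pics/{n}0.png",get_image(n)[:,:,::-1]); c=get_calibration(n);print(n,c)
s=get_state();print(s)
E
```

```text
side {'fovy': 56.49328516438588, 'cx': 319.7563958565022, 'cy': 197.79418696542035, 'R': array([[-0.87477247, -0.48448792, -0.00667753],
       [-0.31552144,  0.58004392, -0.75099619],
       [ 0.36772184, -0.65484388, -0.66027277]]), 't': array([0.40558908, 0.37361355, 0.53568232])}
top {'fovy': 46.052680182256296, 'cx': 322.4666442066703, 'cy': 195.4336560743251, 'R': array([[ 0.01082852, -0.99980683,  0.01640289],
       [-0.98665215, -0.01334865, -0.162294  ],
       [ 0.16248161, -0.01442654, -0.9866061 ]]), 't': array([-0.24653823,  0.58078146,  0.93294362])}
{'time': 0.1, 'joint_positions': array([ 1.13107923,  0.3217203 , -0.07009618,  1.45152434,  0.02260166,
        1.3708314 , -0.05688227]), 'qd': array([ 4.21806105e-04, -2.53249338e-03, -1.01029838e-03, -2.30148881e-03,
        1.02071481e-03,  5.45386264e-06,  1.68215698e-03]), 'joint_torque': array([ 6.66454889e-05, -4.92571163e+01, -4.05782517e-01, -3.13395560e+01,
       -6.42432296e-02,  3.95049923e-02,  9.58737337e-05]), 'position': array([ 0.28468022, -0.58373716,  0.19140398]), 'tool_rot': array([-3.05945480e+00, -7.06472001e-01,  7.39096375e-04]), 'ft_force': array([ 0.3004505 ,  0.17297586, -0.92494378]), 'torque': array([ 0.02280598,  0.04146263, -0.06848242]), 'grip_force': 0.0, 'grip_width': 1.0026920402321176}
```

View pics/top0.png

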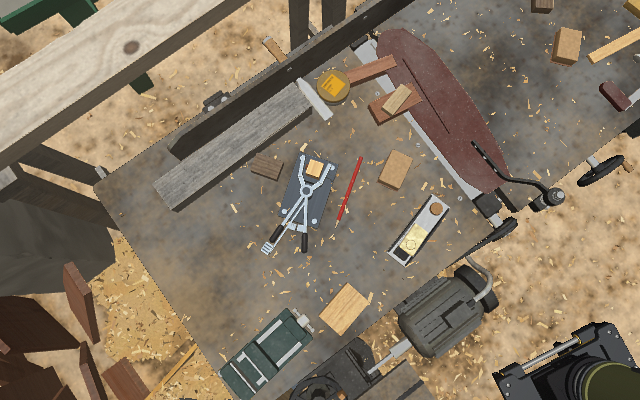

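View pics/side0.png

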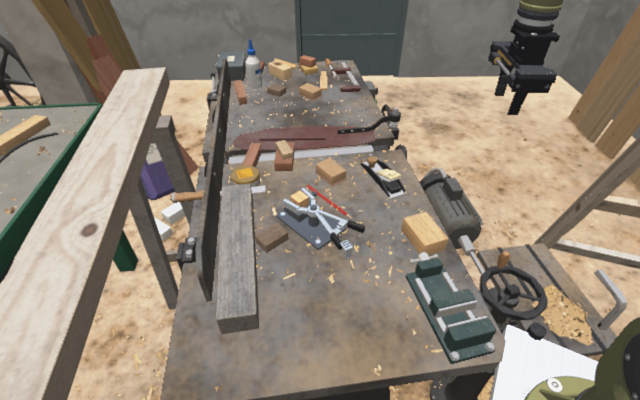

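The top view shows the press pivot near (306,190), jaws upward at about (315,165), the handles down at (278,232) and (304,240), and the tab at (267,248). In the side view the press is near (313,210). Next I'll zoom in.

```bash
python3 - <<'E'
import cv2,numpy as np
a=cv2.imread("pics/top0.png")[145:265,235:375]; b=cv2.imread("pics/side0.png")[180:260,270:375]
a=cv2.resize(a,(560,480),interpolation=3);cv2.imwrite("pics/tz.png",a)
b=cv2.resize(b,(735,560),interpolation=3);cv2.imwrite("pics/sz.png",b)
E
```

```text
(no output)
```

View pics/tz.png

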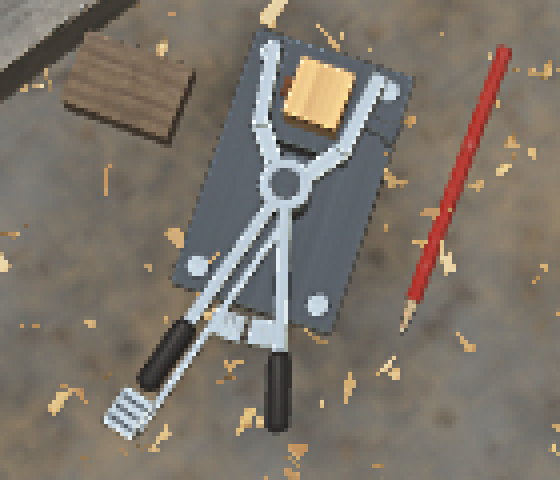

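View pics/sz.png

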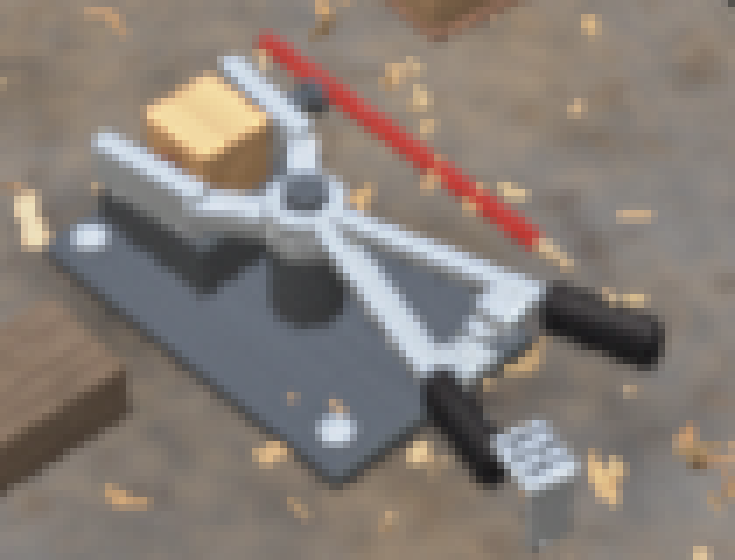

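Zoomed crops. In the top crop the pivot cap is at (286,182), the tab at (128,412), the left grip at (166,356) and the right grip at (278,392). In the side crop the pivot is at (308,190), the tab at (540,450), the right grip at (603,325) and the left grip at (465,428).

```bash
cat > h.py <<'E'
import numpy as np
from bench import *
def proj(n,X):
    c=get_calibration(n);f=200/np.tan(np.radians(c["fovy"]/2));p=np.asarray(c["R"])@X+c["t"]
    return f*p[:2]/p[2]+[c["cx"],c["cy"]]
E
python3 - <<'E'
from h import *
from scipy.optimize import least_squares
T=lambda x,y:np.array([x/4+235,y/4+145]);S=lambda x,y:np.array([x/7+270,y/7+180])
obs={"piv":(T(286,182),S(308,192)),"tab":(T(128,412),S(540,450)),"hl":(T(166,356),S(463,428)),"hr":(T(278,392),S(603,325))}
def pts(p):
    x,y,w,h,zp=p
    R=lambda a:np.array([np.cos(a),np.sin(a)])
    d={"piv":np.array([x,y,zp])}
    for k,r,s,z in(("tab",.142,-1,.075),("hl",.107,-1,.057),("hr",.107,1,.057)):
        d[k]=np.r_[np.array([x,y])-r*R(w+s*h),z]
    return d
def res(p,full=0):
    d=pts(p);return np.concatenate([np.r_[proj("top",d[k])-o[0],proj("side",d[k])-o[1]] for k,o in obs.items()])
for free in(0,):
    r=least_squares(res,[.55,-.2,-.2,.284,.065]);print(r.x.round(4));print(r.fun.reshape(-1,4).round(1))
    p=r.x;d=pts(p)
    for k in d:print(k,d[k].round(4))
    print("yaw",np.degrees(p[2]),"half",np.degrees(p[3]))
    e=np.array([[np.cos(p[2]),-np.sin(p[2])],[np.sin(p[2]),np.cos(p[2])]])
    print("pinch mid",p[:2]-e[:,0]*.1*np.cos(.284))
    # undistorted check: triangulate individually
    for k,o in obs.items():
        q=least_squares(lambda X:np.r_[proj("top",X)-o[0],proj("side",X)-o[1]],[.5,-.2,.05]);print(k,q.x.round(4),(q.cost*2)**.5)
s=get_state();from scipy.spatial.transform import Rotation as Q
print(Q.from_rotvec(s["tool_rot"]).as_matrix().round(3)); print(proj("side",s["position"]))
E
```

```text
[ 0.5915 -0.2052 -0.2996  0.276   0.0614]
[[-0.5  0.1  0.1 -0. ]
 [-0.9 -0.2 -0.4  0.6]
 [ 0.3 -0.1  1.5 -1.6]
 [-0.6 -0.3  0.2 -0.8]]
piv [ 0.5915 -0.2052  0.0614]
tab [ 0.4724 -0.1279  0.075 ]
hl [ 0.5017 -0.1469  0.057 ]
hr [ 0.4845 -0.2026  0.057 ]
yaw -17.163720772196886 half 15.812663099116314
pinch mid [ 0.49977075 -0.17683935]
piv [ 0.5921 -0.2061  0.0602] 0.15172740947438002
tab [ 0.4721 -0.1297  0.0751] 0.12728118587654527
hl [ 0.5031 -0.1456  0.0522] 0.884039687028143
hr [ 0.4846 -0.2036  0.0534] 0.38356008396626046
[[ 0.899  0.438 -0.001]
 [ 0.438 -0.899  0.001]
 [-0.    -0.002 -1.   ]]
[501.72650322 115.32461138]
```

```bash
python3 -m crank '[[1,0.13,0.25,0,-0.015],[1,0.26,0.5,0,-0.03],[1,0.39,0.75,0,-0.045],[1,0.53,1,0,-0.06]]' 8; python3 -m crank '[[1,0.13,0.25,0,-0.015],[1,0.26,0.5,0,-0.03],[1,0.39,0.75,0,-0.045],[1,0.53,1,0,-0.06],[1,0.53,1,0,-0.06]]'
```

```text
time: 0.6
position: [0.3913, -0.3824, 0.192]
tool_rot: [-3.139, -0.115, 0.001]
ft_force: [0.8, -0.7, -0.5]
grip_width: 1.001
grip_force: 0.0
time: 1.23
position: [0.499, -0.1782, 0.1922]
tool_rot: [-3.106, 0.455, -0.0]
ft_force: [-0.1, 0.0, 0.1]
grip_width: 1.0
grip_force: 0.0
```

```bash
python3 -m crank '[[1,0.005,0.005,-0.24,0],[1,0.005,0.005,-0.48,0],[1,0.005,0.005,-0.48,0]]'; python3 - <<'E'
from h import *
import cv2
a=get_image("top")[150:270,230:370,::-1];b=get_image("side")[150:260,270:400,::-1]
a=cv2.resize(a,(467,400),interpolation=3);b=cv2.resize(b,(473,400),interpolation=3)
cv2.imwrite("pics/m1.png",cv2.resize(np.hstack([a,b]),(800,340)))
E
```

```text
time: 1.6
position: [0.4939, -0.183, 0.0926]
tool_rot: [-3.104, 0.471, 0.014]
ft_force: [-0.5, -0.5, 1.2]
grip_width: 0.997
grip_force: 0.0
```

View pics/m1.png

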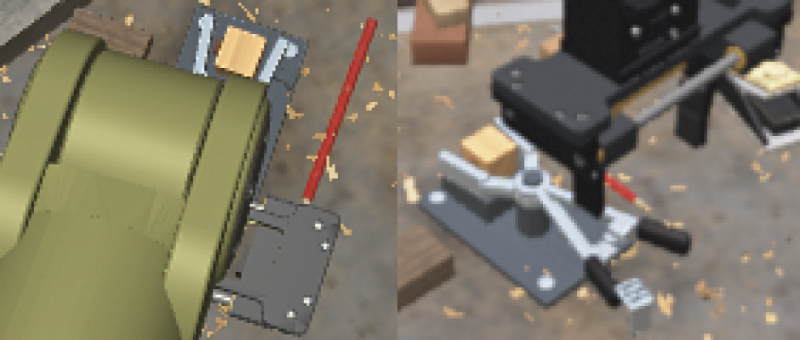

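The arm hides the top view. In the side view the fingers straddle the handles from above, with the left fingertip near (590,215) in the montage. The pose is about 6 mm off, so I'll let it settle.

```bash
python3 -m crank '[[1,0,0,0,0],[1,0,0,0,0]]'; python3 -c "
from h import *
print(get_state()['joint_positions'].round(3),proj('side',np.array([.4998,-.1768,.095])))"
```

```text
time: 1.95
position: [0.4992, -0.1838, 0.0983]
tool_rot: [3.105, -0.47, 0.005]
ft_force: [-0.2, -0.1, -0.1]
grip_width: 0.997
grip_force: 0.0
[ 0.626  0.156 -0.35   1.855  0.059  1.138 -1.617] [345.48979965 218.04301665]
```

```bash
python3 -m crank '[[1,0,0.035,0,0],[1,0,0.035,0,0]]';
```

```text
time: 2.2
position: [0.4982, -0.1753, 0.0968]
tool_rot: [-3.107, 0.468, -0.001]
ft_force: [-0.2, 0.4, -0.0]
grip_width: 0.994
grip_force: 0.0
```

```bash
python3 -m crank '[[1,0.008,-0.008,-0.08,0],[1,0.008,-0.008,-0.16,0],[1,0.008,-0.008,-0.24,0],[1,0.008,-0.008,-0.31,0],[1,0.008,-0.008,-0.31,0]]';python3 -m crank '[[1,0,0,0,0]]'
```

```text
time: 2.82
position: [0.4983, -0.1774, 0.0327]
tool_rot: [-3.105, 0.47, 0.005]
ft_force: [-0.5, 0.1, 0.4]
grip_width: 1.0
grip_force: 0.0
time: 2.95
position: [0.4999, -0.1779, 0.0346]
tool_rot: [3.106, -0.47, 0.001]
ft_force: [-0.7, 0.7, -0.1]
grip_width: 0.998
grip_force: 0.0
```

Good. Now close slowly onto the handles at low force.

```bash
python3 -m crank '[[0.92,0,0,0,0],[0.85,0,0,0,0],[0.8,0,0,0,0],[0.77,0,0,0,0],[0.75,0,0,0,0]]' 6;python3 -m crank '[[0.72,0,0,0,0],[0.72,0,0,0,0]]'
```

```text
time: 3.58
position: [0.4995, -0.1778, 0.0344]
tool_rot: [3.106, -0.47, -0.0]
ft_force: [-0.0, -1.0, 0.3]
grip_width: 0.764
grip_force: 0.0
time: 3.82
position: [0.4995, -0.1778, 0.0343]
tool_rot: [3.106, -0.47, -0.0]
ft_force: [-0.2, -0.2, 0.5]
grip_width: 0.724
grip_force: 0.0
```

```bash
python3 -m crank '[[0.7,0,0,0,0],[0.68,0,0,0,0],[0.68,0,0,0,0]]'; python3 - <<'E'
from h import *
import cv2
b=get_image("side")[150:260,270:400,::-1]
cv2.imwrite("pics/m2.png",cv2.resize(b,(700,592),interpolation=3))
E
```

```text
time: 4.2
position: [0.4995, -0.1778, 0.0344]
tool_rot: [3.106, -0.47, -0.0]
ft_force: [-0.5, 0.7, -0.5]
grip_width: 0.683
grip_force: 0.0
```

View pics/m2.png

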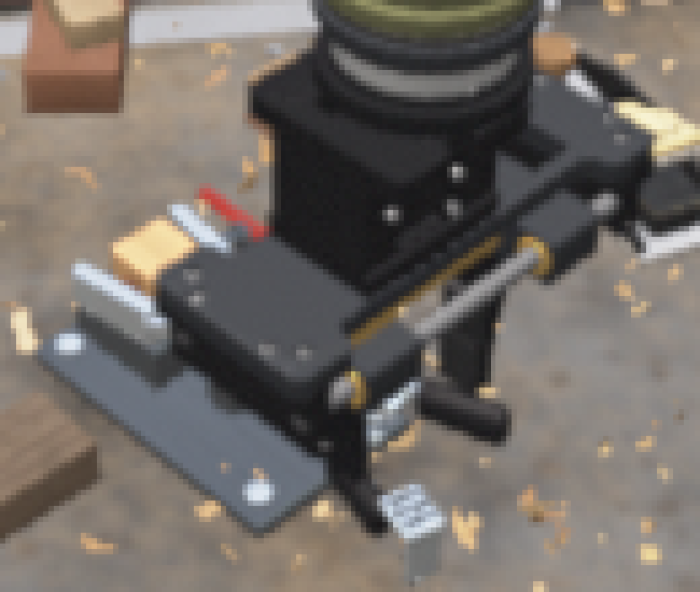

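The fingers straddle both handles. The tab is at about (346.5,244.3) in full-frame pixels, so it has not moved yet. I'll keep closing at low force.

```bash
python3 -m crank '[[0.66,0,0,0,0],[0.64,0,0,0,0],[0.64,0,0,0,0],[0.64,0,0,0,0]]'; python3 - <<'E'
from h import *
w=get_state()['grip_width'];u=np.array([.295,.955,0])
for s in(1,-1):
  for z in (.034,.08):
    X=np.array([.4995,-.1778,z])+s*u*(.0435*w); p=proj("side",X);print(s,z,X.round(3),((p-[270,150])*5.385).round())
b=get_image("side")[:,:,::-1]
import cv2
cv2.imwrite("pics/x.png",b)
t=cv2.imread("pics/side0.png")[234:256,336:358]
r=cv2.matchTemplate(b[220:270,320:372].copy(),t,cv2.TM_CCOEFF_NORMED);print(cv2.minMaxLoc(r))
E
```

```text
time: 4.75
position: [0.4996, -0.1778, 0.0344]
tool_rot: [3.106, -0.47, -0.0]
ft_force: [-0.5, 0.5, 0.0]
grip_width: 0.642
grip_force: 0.0
1 0.034 [ 0.508 -0.151  0.034] [354. 509.]
1 0.08 [ 0.508 -0.151  0.08 ] [357. 429.]
-1 0.034 [ 0.491 -0.204  0.034] [449. 438.]
-1 0.08 [ 0.491 -0.204  0.08 ] [455. 358.]
(-0.24801850318908691, 0.9762941598892212, (26, 13), (16, 14))
```

```bash
for i in 1; do python3 -m crank '[[0.62,0,0,0,0],[0.6,0,0,0,0],[0.58,0,0,0,0],[0.58,0,0,0,0],[0.58,0,0,0,0]]'; done; python3 - <<'E'
from h import *
import cv2
b=get_image("side")[:,:,::-1]
t=cv2.imread("pics/side0.png")[234:256,336:358]
r=cv2.matchTemplate(b[220:270,320:372].copy(),t,cv2.TM_CCOEFF_NORMED);print(cv2.minMaxLoc(r))
b=b[195:265,315:395]
cv2.imwrite("pics/m3.png",cv2.resize(b,(640,560),interpolation=3))
E
```

```text
time: 5.42
position: [0.4995, -0.1778, 0.0344]
tool_rot: [3.106, -0.47, -0.0]
ft_force: [0.3, -0.1, 0.7]
grip_width: 0.581
grip_force: 0.0
(-0.2477951943874359, 0.9635524749755859, (26, 13), (16, 14))
```

View pics/m3.png

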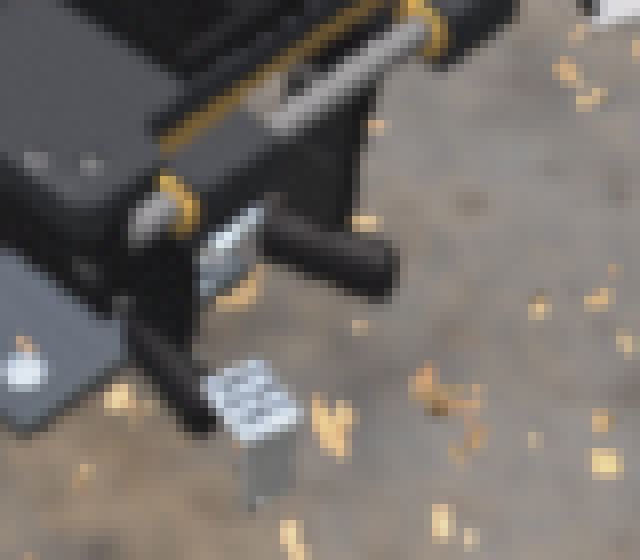

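```bash
python3 - <<'E'
from h import *
import cv2
u=np.array([.295,.955,0]);v=np.array([-.955,.295,0])
c=np.array([.494,-.183,.0926])
for s in(1,-1):
  for g in(.0435,.0585):
    print("m1",s,g,[proj("side",c+s*u*g+k*v).round(1) for k in(-.0095,.0095)])
c=np.array([.4995,-.1778,.0344])
for s in(1,-1):
  for g in(.0253,.0403):
    print("now",s,g,[((proj("side",c+s*u*g+k*v)-[315,195])*8).round() for k in(-.0095,.0095)])
b=get_image("side")[195:265,315:395,::-1].astype(float)
b=255*(np.clip(b,0,110)/110)**.6
cv2.imwrite("pics/m4.png",cv2.resize(b.astype(np.uint8),(640,560),interpolation=3))
E
```

```text
m1 1 0.0435 [array([331.3, 226.1]), array([338. , 230.9])]
m1 1 0.0585 [array([326.1, 229.8]), array([332.8, 234.7])]
m1 -1 0.0435 [array([359.7, 205.9]), array([366.4, 210.2])]
m1 -1 0.0585 [array([364.3, 202.7]), array([371. , 206.9])]
now 1 0.0253 [array([148., 371.]), array([199., 409.])]
now 1 0.0403 [array([109., 400.]), array([159., 439.])]
now -1 0.0253 [array([275., 276.]), array([326., 312.])]
now -1 0.0403 [array([311., 249.]), array([362., 285.])]
```

View pics/m4.png

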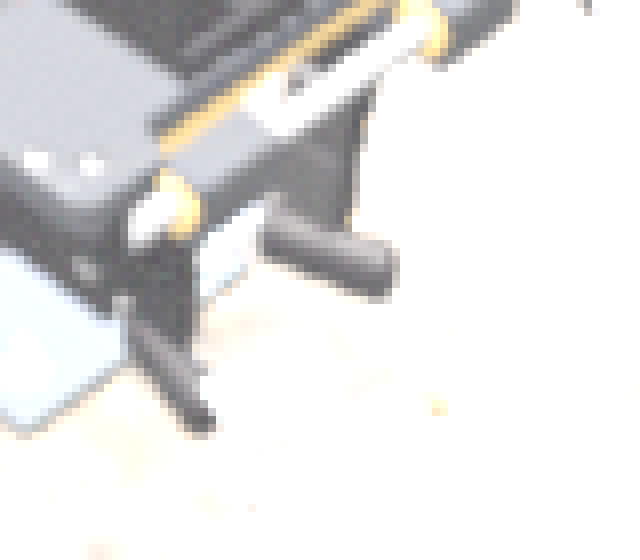

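The left finger spans x 130–200 and ends near (197,350). The whole left grip is visible, so the fingertips look higher than the reported TCP and have been closing above the handles. I'll check this numerically against the start picture.

```bash
python3 - <<'E'
from h import *
import cv2
a=cv2.imread("pics/side0.png");g=a[60:130,485:560].max(2)<70
for r in range(0,70,2): print(60+r,''.join('#' if x else '.' for x in g[r]))
c=np.array([.2847,-.5837,.1914]);u=np.array([.438,-.899,0]);v=np.array([.899,.438,0])
for dz in(0,.03):
 for s in(1,-1):
  for q in(.0435,.0585):
    print(dz,s,q,[proj("side",c+[0,0,dz]+s*u*q+k*v).round(1) for k in(-.0095,.0095)])
E
```

```text
60 ....#####........###....###################################................
62 ......###........#####....#################################................
64 .......####.##.....####....###############################.................
66 ....................##############.........................................
68 ...............##.....######...####........................................
70 ...............###......###....#...........................................
72 ...............#####.....#....####.........................................
74 ..............#######........##############.#################..###.....#...
76 ...............###########....########################################.....
78 ..............##############.#########################################.....
80 ..............########################################################.....
82 .............#######################################################.......
84 .............########...##########################################.........
86 ............#########....#######..###############################.....
[... 1457 characters left out ...]
..............................................................
126 ...........................................................................
128 ...........................................................................
0 1 0.0435 [array([500.1, 106.8]), array([492.4, 106.7])]
0 1 0.0585 [array([498.3, 104. ]), array([490.6, 103.8])]
0 -1 0.0435 [array([511.8, 124.7]), array([503.4, 124.5])]
0 -1 0.0585 [array([514., 128.]), array([505.5, 127.9])]
0.03 1 0.0435 [array([504. ,  95.6]), array([496. ,  95.4])]
0.03 1 0.0585 [array([502. ,  92.8]), array([494.2,  92.7])]
0.03 -1 0.0435 [array([516.2, 113. ]), array([507.6, 112.8])]
0.03 -1 0.0585 [array([518.5, 116.3]), array([509.8, 116.1])]
```

In the start picture both fingertips match the reported TCP plus about 30 mm in z. So the real tips are 30 mm higher than reported. I'll reopen and go down in steps, watching the force.

```bash
python3 -m crank '[[1,0,0,0,0],[1,0,0,0,0],[1,0,0,0,0],[1,0,0,-0.02,0],[1,0,0,-0.04,0]]'; python3 -m crank '[[1,0,0,-0.02,0],[1,0,0,-0.04,0],[1,0,0,-0.04,0]]'
```

```text
time: 6.15
position: [0.4995, -0.1779, 0.0261]
tool_rot: [3.106, -0.47, -0.0]
ft_force: [-1.0, -0.5, -0.2]
grip_width: 0.983
grip_force: 0.0
time: 6.52
position: [0.4992, -0.1777, 0.0179]
tool_rot: [-3.106, 0.47, 0.002]
ft_force: [0.2, -0.4, -0.8]
grip_width: 1.0
grip_force: 0.0
```

```bash
python3 -m crank '[[1,0,0,-0.02,0],[1,0,0,-0.04,0],[1,0,0,-0.06,0],[1,0,0,-0.06,0]]'; python3 - <<'E'
from h import *
import cv2
b=get_image("side")[195:265,315:395,::-1]
b=255*(np.clip(b.astype(float),0,160)/160)**.7
cv2.imwrite("pics/m5.png",cv2.resize(b.astype(np.uint8),(640,560),interpolation=3))
E
```

```text
time: 7.02
position: [0.4992, -0.1777, 0.0059]
tool_rot: [-3.106, 0.47, 0.001]
ft_force: [-0.6, 0.2, 0.0]
grip_width: 0.999
grip_force: 0.0
```

View pics/m5.png

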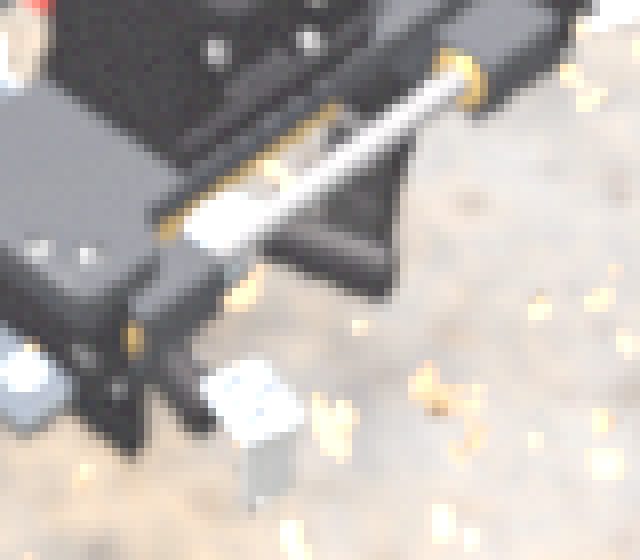

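The left finger, with its tip at about (135,455), is now outside and in front of the left grip. The right finger is behind the right grip. Closing again.

```bash
python3 -m crank '[[0.92,0,0,0,0],[0.85,0,0,0,0],[0.82,0,0,0,0],[0.8,0,0,0,0]]' 6;python3 -m crank '[[0.78,0,0,0,0],[0.76,0,0,0,0],[0.74,0,0,0,0]]';python3 -m crank '[[0.72,0,0,0,0],[0.72,0,0,0,0]]'
```

```text
time: 7.58
position: [0.4993, -0.1769, 0.0064]
tool_rot: [-3.106, 0.469, 0.001]
ft_force: [-0.9, 3.3, 1.3]
grip_width: 0.813
grip_force: 2.9
time: 7.95
position: [0.4994, -0.1769, 0.0062]
tool_rot: [-3.106, 0.469, 0.001]
ft_force: [-2.0, 5.2, 0.7]
grip_width: 0.749
grip_force: 3.1
time: 8.2
position: [0.4992, -0.1769, 0.0061]
tool_rot: [-3.105, 0.469, 0.002]
ft_force: [-1.4, 5.3, 1.2]
grip_width: 0.725
grip_force: 3.1
```

```bash
python3 -m crank '[[0.72,0.002,0.008,0,0],[0.72,0.002,0.008,0,0]]';python3 -m crank '[[0.7,0,0,0,0],[0.68,0,0,0,0],[0.66,0,0,0,0],[0.66,0,0,0,0]]' 9
```

```text
time: 8.45
position: [0.4993, -0.1769, 0.0062]
tool_rot: [3.105, -0.47, -0.001]
ft_force: [-2.3, 0.9, 0.9]
grip_width: 0.721
grip_force: 3.1
time: 8.95
position: [0.4991, -0.1767, 0.0061]
tool_rot: [3.106, -0.47, -0.002]
ft_force: [-4.2, 1.5, 0.2]
grip_width: 0.663
grip_force: 6.1
```

```bash
python3 -m crank '[[0.64,0,0,0,0],[0.62,0,0,0,0],[0.6,0,0,0,0],[0.6,0,0,0,0]]' 12;python3 -m crank '[[0.585,0,0,0,0],[0.57,0,0,0,0],[0.57,0,0,0,0]]' 15
```

```text
time: 9.45
position: [0.4985, -0.1766, 0.0061]
tool_rot: [3.106, -0.471, -0.004]
ft_force: [-6.2, -0.2, 0.8]
grip_width: 0.603
grip_force: 11.1
time: 9.82
position: [0.4982, -0.1765, 0.0061]
tool_rot: [3.106, -0.471, -0.005]
ft_force: [-6.7, 0.6, 2.5]
grip_width: 0.572
grip_force: 8.5
```

```bash
python3 -m crank '[[0.56,0,0,0,0],[0.56,0,0,0,0]]' 17;python3 -m crank '[[0.55,0,0,0,0],[0.55,0,0,0,0]]';python3 -m crank '[[0.54,0,0,0,0],[0.54,0,0,0,0]]';python3 -m crank '[[0.53,0,0,0,0],[0.53,0,0,0,0]]'
```

```text
time: 10.07
position: [0.4981, -0.1765, 0.0061]
tool_rot: [3.106, -0.471, -0.006]
ft_force: [-6.7, 0.2, 2.1]
grip_width: 0.565
grip_force: 9.9
time: 10.32
position: [0.498, -0.1764, 0.0061]
tool_rot: [3.106, -0.471, -0.006]
ft_force: [-6.9, 0.4, 1.9]
grip_width: 0.553
grip_force: 11.4
time: 10.58
position: [0.4979, -0.1764, 0.0061]
tool_rot: [3.106, -0.471, -0.006]
ft_force: [-8.2, 0.6, 3.2]
grip_width: 0.545
grip_force: 12.5
time: 10.82
position: [0.4978, -0.1764, 0.0061]
tool_rot: [3.106, -0.471, -0.007]
ft_force: [-8.2, 1.2, 3.2]
grip_width: 0.535
grip_force: 13.4
```

```bash
for i in 1; do python3 -m crank '[[0.52,0,0,0,0],[0.52,0,0,0,0]]' 18;python3 -m crank '[[0.51,0,0,0,0],[0.51,0,0,0,0]]';python3 -m crank '[[0.5,0,0,0,0],[0.5,0,0,0,0]]';python3 -m crank '[[0.49,0,0,0,0],[0.49,0,0,0,0]]'; done | grep grip
```

```text
grip_width: 0.525
grip_force: 14.2
grip_width: 0.515
grip_force: 9.2
grip_width: 0.498
grip_force: 11.3
grip_width: 0.495
grip_force: 14.4
```

```bash
for i in 1; do python3 -m crank '[[0.485,0,0,0,0],[0.485,0,0,0,0]]' 18;python3 -m crank '[[0.48,0,0,0,0],[0.48,0,0,0,0]]';python3 -m crank '[[0.475,0,0,0,0],[0.475,0,0,0,0]]'; done | grep -E "grip|ft"
```

```text
ft_force: [-9.9, 0.8, 4.7]
grip_width: 0.491
grip_force: 16.2
ft_force: [-9.3, 1.1, 4.9]
grip_width: 0.487
grip_force: 17.2
ft_force: [-9.4, -0.2, 5.3]
grip_width: 0.486
grip_force: 17.2
```

```bash
for i in 1; do python3 -m crank '[[0.48,0,0,0,0],[0.48,0,0,0,0]]' 20;python3 -m crank '[[0.475,0,0,0,0],[0.475,0,0,0,0]]' 21;python3 -m crank '[[0.47,0,0,0,0],[0.47,0,0,0,0]]' 21;  done | grep -E "grip|ft"
```

```text
ft_force: [-8.7, 0.4, 5.0]
grip_width: 0.482
grip_force: 18.0
ft_force: [-9.4, 1.0, 4.8]
grip_width: 0.481
grip_force: 19.3
ft_force: [-9.1, 1.8, 4.4]
grip_width: 0.48
grip_force: 20.1
```

```bash
python3 -m crank '[[0.47,0,0,0,0],[0.47,0,0,0,0],[0.47,0,0,0,0]]' 22 | grep -E "grip|ft"
```

```text
ft_force: [-8.9, 0.9, 4.6]
grip_width: 0.476
grip_force: 21.1
```

Force climbed from 11 to 21 N over about 2 mm after a tooth passed, so the plug is home. Letting go.

```bash
python3 -m crank '[[0.5,0,0,0,0],[0.53,0,0,0,0],[0.56,0,0,0,0],[0.6,0,0,0,0],[0.7,0,0,0,0]]' 10;python3 -m crank '[[0.85,0,0,0,0],[1,0,0,0,0],[1,0,0,0,0]]'; python3 - <<'E'
from h import *
import cv2
cv2.imwrite("pics/s6.png",get_image("side")[:,:,::-1]);
E
```

```text
time: 14.32
position: [0.5008, -0.1762, 0.0068]
tool_rot: [3.106, -0.469, 0.002]
ft_force: [-0.1, -0.4, 0.2]
grip_width: 0.648
grip_force: 0.0
time: 14.7
position: [0.5, -0.1763, 0.0064]
tool_rot: [3.106, -0.47, 0.0]
ft_force: [-0.1, 0.3, 0.4]
grip_width: 0.943
grip_force: 0.0
```

```bash
python3 -m crank '[[1,0,0,0.1,0],[1,0,0,0.25,0],[1,0,0,0.45,0],[0.5,0,0,0.5,0],[0,0,0,0.5,0]]' 20 ; python3 - <<'E'
from h import *
import cv2
b=get_image("side")[:,:,::-1];cv2.imwrite("pics/s7.png",b)
t=cv2.imread("pics/side0.png")[238:256,340:356]
r=cv2.matchTemplate(b[220:275,320:390].copy(),t,cv2.TM_CCOEFF_NORMED);_,m,_,l=cv2.minMaxLoc(r)
d=np.array(l)+[320-340,220-238];print("shift",d,m)
p=np.array([.5915,-.2052])
for n,s in(("open",.028),("t1",.02),("t2",.0175),("t3",.0155)):
    a=-.2996-np.arcsin(s/.1);X=np.r_[p-.142*np.array([np.cos(a),np.sin(a)]),.075];print(n,X.round(4),proj("side",X).round(1))
a=b[185:265,280:380];c=get_image("top")[145:205,265:345,::-1]
cv2.imwrite("pics/m6.png",np.hstack([cv2.resize(a,(400,320),interpolation=3),cv2.resize(c,(400,320),interpolation=3)]))
E
```

```text
time: 15.38
position: [0.5002, -0.1764, 0.1067]
tool_rot: [3.106, -0.47, 0.002]
ft_force: [0.5, -0.2, -0.9]
grip_width: 0.85
grip_force: 0.0
shift [ 7 -3] 0.771539568901062
open [ 0.473 -0.127  0.075] [346.2 245.1]
t1 [ 0.4669 -0.137   0.075 ] [351.1 242.9]
t2 [ 0.4653 -0.1402  0.075 ] [352.6 242.1]
t3 [ 0.464  -0.1428  0.075 ] [353.7 241.5]
```

View pics/m6.png

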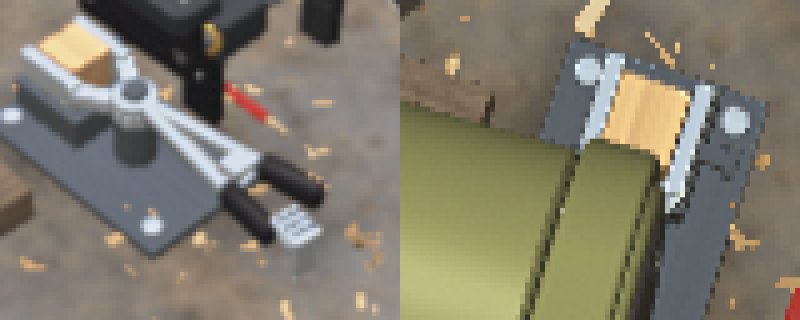

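The press holds shut: tab at about (295,225) in the left half, and both jaws are against the block in the right half. The tab's shift matches tooth 2 or 3. Moving the closed fingers above the tab.

```bash
python3 -m crank '[[0,-0.09,0.1,0,0],[0,-0.175,0.21,0,0],[0,-0.175,0.21,0,0],[0,-0.175,0.21,0,0],[0,-0.175,0.21,0,0]]' 5;python3 -m crank '[[0,0,0,-0.08,0],[0,0,0,-0.16,0],[0,0,0,-0.24,0],[0,0,0,-0.24,0],[0,0,0,-0.24,0]]'
```

```text
time: 16.1
position: [0.4651, -0.1349, 0.106]
tool_rot: [-3.106, 0.471, 0.001]
ft_force: [0.3, -0.4, 1.3]
grip_width: 0.194
grip_force: 0.0
time: 16.73
position: [0.4651, -0.1342, 0.0584]
tool_rot: [-3.106, 0.47, -0.0]
ft_force: [-0.5, -0.1, 0.3]
grip_width: 0.005
grip_force: 0.0
```

Now step down 2–3 mm at a time, feeling for contact.

```bash
(python3 -m crank '[[0,0,0,-0.02,0],[0,0,0,-0.04,0],[0,0,0,-0.04,0]]';python3 -m crank '[[0,0,0,-0.01,0],[0,0,0,-0.01,0]]';python3 -m crank '[[0,0,0,-0.01,0],[0,0,0,-0.01,0]]') | grep -E "pos|ft"
```

```text
position: [0.4647, -0.1342, 0.0501]
ft_force: [-1.2, -0.1, 0.0]
position: [0.4648, -0.1342, 0.0483]
ft_force: [0.1, 0.0, 0.2]
position: [0.4648, -0.1342, 0.0462]
ft_force: [-0.6, 0.4, 0.5]
```

```bash
(python3 -m crank '[[0,0,0,-0.01,0],[0,0,0,-0.01,0]]';python3 -m crank '[[0,0,0,-0.01,0],[0,0,0,-0.01,0]]') | grep -E "pos|ft"
```

```text
position: [0.4651, -0.1343, 0.0446]
ft_force: [-1.1, 0.1, 0.7]
position: [0.4652, -0.1342, 0.0425]
ft_force: [-0.2, 0.1, 2.9]
```

```bash
(python3 -m crank '[[0,0,0,-0.01,0],[0,0,0,-0.01,0]]';python3 -m crank '[[0,0,0,-0.01,0],[0,0,0,-0.01,0]]';python3 -m crank '[[0,0,0,-0.005,0],[0,0,0,-0.005,0]]') | grep -E "pos|ft"; python3 - <<'E'
from h import *
import cv2
b=get_image("side")[:,:,::-1];cv2.imwrite("pics/s8.png",b)
a=cv2.imread("pics/side0.png");s7=cv2.imread("pics/s7.png")
sl=np.s_[195:228,300:322] # jaw/arm near pivot region
R=np.s_[222:232,352:366]
print([np.abs(b[R].astype(int)-x[R]).mean().round(1) for x in(a,s7)])
E
```

```text
position: [0.4655, -0.1343, 0.0405]
ft_force: [1.2, 0.9, 2.7]
position: [0.4649, -0.1341, 0.0385]
ft_force: [-0.3, 0.6, 6.2]
position: [0.4648, -0.134, 0.0376]
ft_force: [-1.4, 1.3, 6.5]
[np.float64(33.4), np.float64(48.3)]
```

```bash
cat > cmp.py <<'E'
import cv2,numpy as np,sys
a=cv2.imread("pics/side0.png").astype(int);s=cv2.imread("pics/s7.png").astype(int);b=cv2.imread(sys.argv[1]).astype(int)
for R in(np.s_[196:216,280:305],np.s_[186:200,299:318],np.s_[222:232,346:366],np.s_[228:260,328:362]):
    print(*[np.abs(b[R]-x[R]).mean().round(1) for x in(a,s)],"ref",np.abs(a[R]-s[R]).mean().round(1))
E
python3 cmp.py pics/s8.png
```

```text
7.9 20.3 ref 21.6
8.7 71.8 ref 66.7
36.7 44.8 ref 49.9
49.1 48.2 ref 36.4
```

The jaw regions match the open state, so the press has sprung open. Lifting off.

```bash
python3 -m crank '[[0,0,0,0.03,0],[0,0,0,0.08,0],[0,0,0,0.3,0],[0,0,0,0.6,0],[0,0,0,0.8,0]]';python3 -m crank '[[0,-0.1,0.2,0.1,0],[0,-0.1,0.5,0.1,0],[0,-0.1,0.8,0.1,0],[0,-0.1,1,0.1,0],[0,-0.1,1,0.1,0]]'; python3 - <<'E'
from h import *
import cv2
for n in("side","top"): cv2.imwrite(f"pics/{n}9.png",get_image(n)[:,:,::-1])
a=cv2.imread("pics/top0.png");b=cv2.imread("pics/top9.png")
# plug region, top: rows as block brightness profile
for n,i in(("before",a),("after",b)):
    print(n)
    for r in(164,166,168,170,172): print(' '.join("%3d,%3d"%(i[r,c,2],i[r,c,0]) for c in range(299,326,2)))
d=np.abs(a.astype(int)-b).max(2)>60
n,l,st,_=cv2.connectedComponentsWithStats(d.astype(np.uint8));print(st[1:][st[1:,4]>8])
E
python3 cmp.py pics/side9.png
```

```text
time: 19.52
position: [0.4652, -0.1343, 0.2002]
tool_rot: [3.106, -0.47, 0.003]
ft_force: [0.8, 0.7, -0.7]
grip_width: 0.005
grip_force: 0.0
time: 20.15
position: [0.4441, 0.0693, 0.2176]
tool_rot: [3.108, -0.459, -0.0]
ft_force: [0.6, -0.1, 0.6]
grip_width: 0.009
grip_force: 0.0
before
 92,106 192,219 228,239  88,105 121, 63 246,145 238,141 237,140 228,131 232,134 238,140 245,146 209,126  91,106
115,132 195,221 127,123  96, 90  98, 46 238,139 242,145 227,129 231,133 234,136 236,138 246,149  78, 55  90,105
172,198 195,221  51, 52  91, 35 255,197 236,138 242,144 225,128 233,136 237,140 240,143 251,151  84, 87 120,138
228,244 197,224  79, 89  93,108 242,140 238,141 234,136 227,129 231,134 238,140 244,147 158, 77  88,103 197,224
198,226 200,229  87,102 138,115 239,137 244,147 225,128 232,133 234,136 237,139 247,148  82, 60 121,140 194,220
after
 93,108 196,223 231,241  92,107 147,121 239,141 244,148 229,132 235,137 238,141 241,143 249,147  85,107  93,107
117,135 199,224 128,124  88,105 254,148 239,142 243,146 228,131 235,138 240,144 243,147 253,172  88,107  92,106
175,201 199,224  54, 54  91,106 243,143 242,146 233,136 231,134 235,138 239,141 247,151 114, 53  88,103 122,140
233,246 200,226  80, 91 187,111 237,138 244,148 227,129 235,138 237,140 240,143 249,149  86, 92  90,103 201,227
202,228 203,232  87,104 164, 76 246,141 246,148 228,133 235,137 239,143 243,146 251,142  88,106 124,142 197,222
[[ 305  158    6   14   16]
 [ 313  162   11   15   25]
 [  68  221   20   10   23]
 [  75  227  105   76 2137]
 [  90  229    9   14   14]
 [ 124  233   12    4   12]
 [ 164  253    5    4    9]
 [  63  262   18   22  258]
 [  67  283    7    3   10]
 [  14  293   26   10   97]
 [ 492  321  148   79 7232]
 [   0  339    4    5   12]
 [   0  344   10   10   53]]
106.0 109.7 ref 21.6
121.2 84.9 ref 66.7
9.0 48.2 ref 49.9
21.7 42.4 ref 36.4
```

```bash
python3 - <<'E'
import cv2
for n in("top0","top9"):
    i=cv2.imread(f"pics/{n}.png");print(n)
    for r in range(161,178): print(r,' '.join("%3d,%3d"%(i[r,c,2],i[r,c,0]) for c in range(303,311)))
E
```

```text
top0
161 197,228 102, 95 105,126  91,104  89,103  88,106 144,117 247,142
162 199,228 101, 95  89,105  91,106  89,106  90,105 231,138 243,142
163 202,225  53, 51  90,106  91,103  88,106  79, 80 253,148 239,139
164 228,239  74, 81  88,105 118, 60 121, 63 152,104 246,145 238,138
165 162,163  79, 92  89,108 126, 49 124, 52 235,129 241,142 237,139
166 127,123  82, 95  96, 90 115, 47  98, 46 250,150 238,139 237,140
167  95, 89  89,106 106, 57 113, 49 199,108 244,142 236,137 238,142
168  51, 52  88,106  91, 35 104, 49 255,197 239,139 236,138 240,144
169  71, 71  88,105  74, 84 129, 79 248,145 237,138 237,140 242,146
170  79, 89  87,105  93,108 234,146 242,140 236,136 238,141 242,146
171  81, 91  89,105  99,110 255,194 239,138 236,138 241,145 242,146
172  87,102  90,106 138,115 252,142 239,137 241,143 244,147 239,142
173  88,103  91,107  91, 91 138, 63 214,108 254,165 248,149 236,137
174  88,103  92,109  92, 93  97, 48  92, 47  65, 36 139, 70 204,105
175  86,101  92,108  91,108  96, 65  97, 50  95, 50  95, 50  91, 48
176  81, 95  91,105  93,108  93,109  95, 96  99, 67  99, 68 103, 55
177  49
[... 521 characters left out ...]
,139 241,142 244,147
168  54, 54  88,106  91,106 233,142 243,143 238,140 242,146 243,147
169  71, 72  85,103  84, 82 254,149 239,140 240,142 243,148 242,145
170  80, 91  90,107 187,111 248,145 237,138 240,145 244,148 238,140
171  80, 92  93,107 233,143 247,143 240,141 243,147 245,148 232,134
172  87,104  90,108 164, 76 255,146 246,141 249,151 246,148 231,132
173  90,104  92,111  96, 63  93, 48  70, 38 176, 86 254,144 231,130
174  90,105  94,111  95, 79 100, 52  98, 51  95, 49  92, 49  69, 40
175  88,103  93,108  94,110  96, 97 101, 69 104, 56 104, 56 102, 53
176  84, 99  93,107  95,109  94,110  94,113  93,114  95, 96  98, 67
177  50, 53  91,106  93,108  95,108  95,110  94,109  92,110  92,109
```

No dark plug pixels are left on the block's +y edge. The press is open, the block is on its bed, and the other things haven't moved.

```bash
python3 -c "
from bench import *
print(close_job())"
```

```text
the job is handed in; nothing more can be done
None
```

Job handed in at about 20 s: the plug was squeezed home at a peak of about 21 N, the ratchet held on its own, and pressing the tab (about 6.5 N) sprang the press open. In the last pictures the plug looks flush, to within about a pixel or 2 mm. The finished block is on its bed and the other things have not moved.

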